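# Third hand at the tacking jig

## Task

Swing the jig's red clamp arm fully open, then lay the square steel tube flat on the jig's base plate, lengthwise and centred on the copper bar, and push its end squarely against the bar until the orange pointer stands in the green zone of the scale, never ramming the bar against its back stop. Finish while still holding the tube there with the gripper, steady, for the welder to tack it: do not let go. Leave the pipe stub, the magnet and the wrench where they lie.

Things in the scene. Friction and masses are not known exactly. Their poses are not given: they have to be found in the camera images.
- jig: Fixed jig. Origin under its base plate; +x is the push direction (away from the robot, to the copper bar), +y left. Aluminium plate 12 mm thick, x -150 to 150, y -90 to 140 mm; the tube lies on its top with its length along x at y = 0. Bar face at x = 50 at rest; blue spring housing behind (x 106 to 140, y -60 to 60, top z = 60). Clamp post, diameter 36, at x = 10, y = 110 mm.
- pointer (a point): Tip of the orange pointer that rides on the bar, 52 mm above the table, over a fixed black scale block (jig x 40 to 105, y -85 to -60, up to z = 46 mm) with zones white (at rest), green, red (too far) along the push direction; green is 14 mm long.
- backing_bar (a joint): Travel of the sprung copper backing bar along the jig's +x (m): 0 at rest, grows as it is pushed; back stop at 0.035. Spring of 0.5 N per mm from 0. The orange pointer rides on the bar: it is in the green zone from 0.012 to 0.026 (6 to 13 N).
- bar_face (a point): Centre of the copper bar's front face (moves with the bar). The face is 90 mm wide (jig y) and 40 mm high (z 16 to 56 mm above the table), a dark line marks its centre.
- clamp_arm (a joint): Angle of the red clamp arm about its upright hinge (rad): 0 = shut, lying along the jig's -y with its rubber-footed spindle where the tube must go; grows clockwise seen from above as it swings towards the robot; 1.75 = fully open (stop), about along the jig's -x. Stiff hinge: stays where left, takes about 1 N at the knob.
- clamp_knob (a point): On the axis of the black round knob on the clamp arm's end, 84 mm above the table and 110 mm from the hinge axis. Knob: diameter 24 mm, upright, 66 to 100 mm above the table; the arm (18 mm wide, z 58 to 68 mm) is under it, and a thin spindle under the arm down to z = 20 mm.
- clamp_hinge (a point): On the upright hinge axis of the clamp arm, 84 mm above the table (the red hub below it ends at 70 mm).
- tube: Loose bright steel square tube, 40 x 40 mm, 100 mm long, open ends, about 0.34 kg, lying on the table. Origin at the centre of its underside; x along its length, z up.
- pipe_stub: Bystander: copper-coloured pipe ring standing on end, diameter 60, height 50 mm; origin at the centre of its underside.
- weld_magnet: Bystander: red square welding magnet lying flat, 60 x 60 x 18 mm; origin at the centre of its underside.
- wrench: Bystander: steel wrench 170 mm long lying flat to the left of the jig; origin at its middle.
Mind the look-alikes: they are no part of the job. Several things look just like the tube: the one meant starts farthest to the robot's right.

How it is judged:
By the outcome, as a careful person would: the job done as asked, in the order asked, and still so for the second after the job is handed in, while the arm keeps its last pose, push and grip.
It also fails if it takes over 70 s, if anything falls off the work surface, if the arm or the gripper's body presses on something with over 40 N, if the wrist force passes 120 N, or if a joint passes its speed limit or range.

## Robot

A 7-joint arm with a two-finger parallel gripper is mounted at the origin on the work surface. World frame = base frame: x ahead of the robot, y to its left, z up, the work surface at z = 0. Lengths are in m, angles in rad, forces in N, time in s.
With the tool pointing down it reaches from about 0.4 to 0.85 m from the base axis. Payload 4.4 kg.
Tool frame: the origin (TCP) lies between the finger pads; the fingertips stand 17 mm ahead of it and the grasp point (between the pads) lies 2 mm behind it; z points along the fingers, y is the line along which they close (so a half turn about z gives the same grasp; the last joint's range is limited). The gripper opens to 94 mm and grips with 3 to 60 N. Pads are 16 mm wide; open, the fingers measure 119 mm over their backs; the gripper's body (75 mm by 177 mm) begins 78 mm behind the grasp point.
Start: joints at [-1.376, 0.628, 0.038, 1.517, -0.027, 0.996, -0.02], TCP at [0.168, 0.628, 0.222] pointing down, gripper open.
Joint ranges: [-3.06, 3.06], [-0.37, 2.12], [-1.25, 1.32], [0.18, 2.47], [-1.1, 4.24], [0.23, 1.98], [-2.94, 2.94]. Speed limits (rad/s): [2.57, 2.57, 3.14, 3.14, 3.14, 3.14, 3.14].

## Interface

Orientations are given as a unit quaternion [w, x, y, z].
In Python, from rig import env gives the robot as it stands. The module is installed in compiled form; this text tells all that it offers.
- The arm moves only by the shell command python3 -m pendant 'ROWS' [OPENING]. ROWS is JSON, a list of rows, each an object with "translation": the shift along the tool's x, y, z in cm, a list of three; "angular": the turn, a rotation vector about the tool's x, y, z in degrees, a list of three. A call has 1 to 8 rows; each row is the pose to reach, as a shift and turn from the pose commanded when the call began, along the tool's axes at that moment; what a row does not reach only later rows make up. A row lasts 1/8 s, in which the tool goes at most 62.5 mm and 10.7 degrees, less where a joint would pass 70% of its speed; a pose out of reach is approached as far as the arm can. A call with a gripper value outside its range is refused whole. OPENING is the opening, from -1 (shut) to 1 (fully open), set as the call begins (- or left out, the last holds). The fingers move at their own pace and stop on an object; the grip force is fixed at half the most. Time passes only in rows, so rows that repeat a pose let the fingers close. It gives the time, the measured TCP pose, the force, the opening and the grip force at its end, in the units of the state.
- env.get_obs(): the state, without advancing time (a new reading comes with each control period).
- env.camera(name): name is "scene" or "top" or "wrist"; returns the picture (400x640x3 uint8, red, green, blue); there is no depth.
- env.get_calibration(name): a dict with "vfov" (degrees; the focal length in pixels is half the picture's height over the tangent of half this angle, whatever the lens; pixels are square), "cx", "cy" (the principal point, pixels), "D" ([k1, k2, p1, p2, k3] as OpenCV has them; the pictures are not rectified), "world_to_cam" (4x4, takes a point from world to camera coordinates); the wrist camera has in their place "tool_from_camera" (4x4, takes a point from camera to tool coordinates, whose origin is the TCP and whose axes are the flange's). Camera axes: x right, y up, looking along -z (the intrinsics and any distortion apply to the point x, -y, -z); pixel columns grow to the right and rows downward; lengths in m; the calibration is good to about 2 mm. A picture is of the moment at which its call begins: read the wrist's pose just before it. get_calibration takes no time and is no camera call.
- env.sign_off(): hands the job in; it is judged then, once.
The state is a dict: "t": time; "qpos": joint angles; "joint_vel": joint speeds; "effort": joint torques, N m; "eef_pos": TCP position; "eef_rot": TCP orientation; "force": force on the tool from outside, world axes, zero at the start; "torque": the same for the moment, N m; "grip_width": opening from 0.0 (shut) to 1.0 (fully open); "finger_force": force on a finger pad.
Only numpy, scipy, OpenCV 4.12 (cv2) and the standard library are available. Lean on these libraries where they do the work, as an engineer would, in place of code of your own. Each camera call takes 0.05 s, during which the arm holds its last target. There are 200 camera calls.

## Working session

There is one attempt and no reset: what is moved stays moved. The work goes in short steps, Python scripts to look and compute and a shell command to move; the robot and the scene stay as the last step left them, time stands still between calls to the robot, and variables do not carry over. Pictures are saved under pics/ and viewed, at most 10 in all, crops included, and the job is handed in when it is done.

```bash
mkdir -p pics
cat > h.py <<'E'
import numpy as np, cv2
from rig import env
from scipy.spatial.transform import Rotation as R
def K(c):
    f=200/np.tan(np.radians(c['vfov'])/2); return np.array([[f,0,c['cx']],[0,f,c['cy']],[0,0,1.]])
def pose(o=None):
    o=o or env.get_obs(); q=o['eef_rot']; T=np.eye(4); T[:3,:3]=R.from_quat([q[1],q[2],q[3],q[0]]).as_matrix(); T[:3,3]=o['eef_pos']; return T
def c2w(name,T=None):
    c=env.get_calibration(name)
    return (T@np.array(c['tool_from_camera'])) if name=='wrist' else np.linalg.inv(np.array(c['world_to_cam']))
def ray(name,px,z,T=None):
    c=env.get_calibration(name); M=c2w(name,T)
    u=cv2.undistortPoints(np.array(px,float).reshape(-1,1,2),K(c),np.array(c['D'],float)).reshape(-1,2)
    d=np.c_[u[:,0],-u[:,1],-np.ones(len(u))]@M[:3,:3].T; o=M[:3,3]
    return o+d*((z-o[2])/d[:,2])[:,None]
def proj(name,P,T=None):
    c=env.get_calibration(name); M=np.linalg.inv(c2w(name,T)); p=np.atleast_2d(P)@M[:3,:3].T+M[:3,3]
    p=p*[1,-1,-1]; return cv2.projectPoints(p.reshape(-1,1,3),np.zeros(3),np.zeros(3),K(c),np.array(c['D'],float))[0].reshape(-1,2)
def save(im,n): cv2.imwrite('pics/'+n,im[:,:,::-1])
E
python3 - <<'E'
from h import *
for n in['top','scene']:
    im=env.camera(n); np.save(n+'.npy',im); save(im,n+'0.png'); c=env.get_calibration(n); print(n,c['vfov'],c['D'],c2w(n).round(3).tolist())
o=env.get_obs();print(o)
E
```

```text
top 54.46139024901686 [-0.01555632  0.          0.          0.          0.        ] [[0.029, 0.987, -0.158, 0.339], [-1.0, 0.028, -0.01, 0.039], [-0.006, 0.158, 0.987, 1.325], [0.0, 0.0, 0.0, 1.0]]
scene 56.68435695368367 [-0.08262139  0.          0.          0.          0.        ] [[0.182, -0.571, 0.801, 1.494], [0.983, 0.109, -0.145, -0.155], [-0.004, 0.814, 0.581, 0.803], [0.0, 0.0, 0.0, 1.0]]
{'t': 0.1, 'qpos': array([-1.3758353 ,  0.62923117,  0.03841949,  1.51823706, -0.02700682,
        0.99630061, -0.02001093]), 'joint_vel': array([ 0.00139514, -0.00224315, -0.00016199, -0.00245661, -0.00011493,
        0.00235496, -0.00036713]), 'effort': array([ 1.92121101e-03, -5.50795305e+01,  1.14696890e+00, -1.87120146e+01,
       -5.22539823e-02,  1.92001899e-02,  2.80854175e-05]), 'eef_pos': array([0.16739022, 0.62750137, 0.22167005]), 'eef_rot': array([-1.10739325e-04,  1.30008167e-01,  9.91512576e-01, -8.22260158e-04]), 'force': array([0.26342422, 0.29494824, 0.45167849]), 'torque': array([ 0.02816225, -0.04965053,  0.03992835]), 'finger_force': 0.0, 'grip_width': 0.9963517312220667}
```

View pics/top0.png

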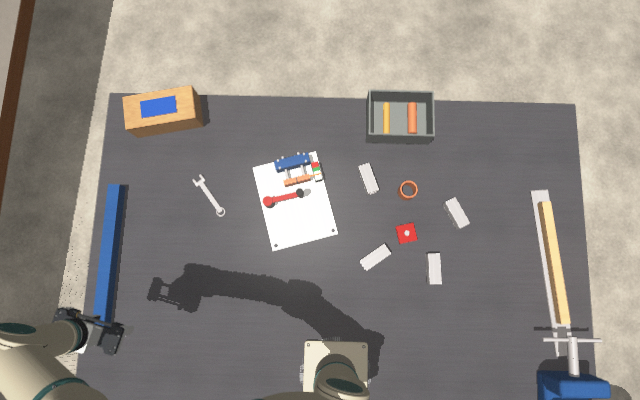

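View pics/scene0.png

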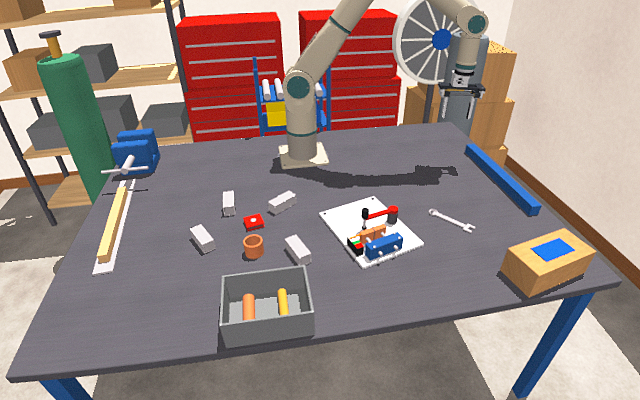

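Look-alike tubes in the top view are at (369,179), (376,257), (434,268) and (457,213). The one farthest right (most negative y) is (457,213). The clamp hub is at (269,202), the knob at (300,194), and the jig plate is white.

Run:
```python
from h import *
im=np.load('top.npy'); hsv=cv2.cvtColor(im,cv2.COLOR_RGB2HSV)
def comps(m,amin):
    cs,_=cv2.findContours(m.astype(np.uint8),cv2.RETR_EXTERNAL,cv2.CHAIN_APPROX_NONE); return [c for c in cs if cv2.contourArea(c)>amin]
H,S,V=cv2.split(hsv)
m=(V>140)&(S<40); m[:150]=0; m[300:]=0; m[:,:240]=0; m[:,500:]=0
for c in comps(m,100):
    r=cv2.minAreaRect(c); b=cv2.boxPoints(r); z=.012 if r[1][0]>50 else .04
    w=ray('top',b,z); print('white',np.round(r[0]),np.round(r[1]),w[:,:2].round(3).tolist(),w.mean(0).round(3)[:2])
for n,mm,z in[('red',((H<8)|(H>172))&(S>150)&(V>90),.068),('blue',(H>100)&(H<125)&(S>120),.06),('copper',(H>=8)&(H<18)&(S>120),.056)]:
    mm=mm.copy(); mm[:150]=0; mm[230:]=0; mm[:,:250]=0;mm[:,340:]=0
    for c in comps(mm,15):
        r=cv2.minAreaRect(c);w=ray('top',cv2.boxPoints(r),z);print(n,np.round(r[0]),np.round(r[1]),w[:,:2].round(3).tolist(),w.mean(0).round(3)[:2])
a=cv2.resize(im[140:260,240:340],None,fx=5,fy=5,interpolation=cv2.INTER_CUBIC)[:600]
b=cv2.resize(im[170:290,400:500],(300,360),interpolation=cv2.INTER_CUBIC)
o=np.zeros((600,800,3),np.uint8);o[:,:500]=a;o[:360,500:]=b;save(o,'crop1.png')
```

```text
white [434. 268.] [31. 13.] [[0.395, -0.295], [0.396, -0.338], [0.296, -0.336], [0.295, -0.294]] [ 0.346 -0.316]
white [375. 257.] [13. 31.] [[0.363, -0.066], [0.425, -0.15], [0.39, -0.175], [0.329, -0.091]] [ 0.377 -0.121]
white [457. 213.] [31. 13.] [[0.565, -0.35], [0.588, -0.388], [0.499, -0.437], [0.476, -0.399]] [ 0.532 -0.394]
white [368. 179.] [31. 13.] [[0.682, -0.054], [0.699, -0.097], [0.597, -0.134], [0.581, -0.092]] [ 0.64  -0.094]
white [295. 201.] [87. 68.] [[0.677, 0.309], [0.743, 0.081], [0.449, -0.0], [0.387, 0.221]] [0.564 0.153]
red [268. 200.] [7. 7.] [[0.561, 0.248], [0.562, 0.225], [0.539, 0.224], [0.538, 0.247]] [0.55  0.236]
red [315. 164.] [4. 6.] [[0.68, 0.097], [0.686, 0.077], [0.674, 0.074], [0.668, 0.093]] [0.677 0.085]
blue [292. 161.] [ 8. 34.] [[0.687, 0.222], [0.718, 0.112], [0.692, 0.105], [0.66, 0.214]] [0.689 0.163]
```

View pics/crop1.png

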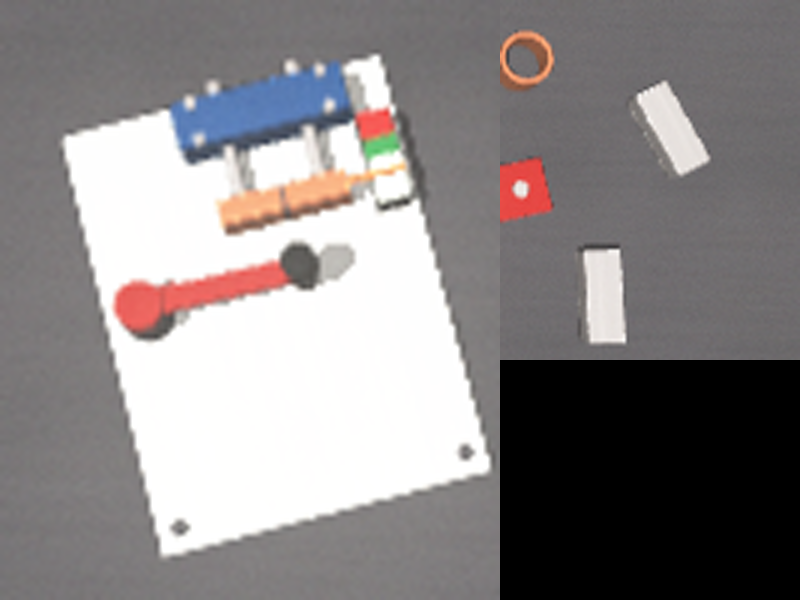

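Run:
```python
from h import *
P=ray('top',[(253,167),(316,151.4),(338,233.4),(272.4,251)],.012)[:,:2]
J=np.array([[150,140],[150,-90],[-150,-90],[-150,140]])/1e3
a=P-P.mean(0); j=J-J.mean(0)
th=np.arctan2((j[:,0]*a[:,1]-j[:,1]*a[:,0]).sum(),(j*a).sum())
Rm=np.array([[np.cos(th),-np.sin(th)],[np.sin(th),np.cos(th)]]); o=P.mean(0)-Rm@J.mean(0)
print('jig',np.degrees(th),o,'res',((P-o)@Rm-J).round(4).tolist())
for n,p,z in[('hub(.01,.11)',(268.4,201),.07),('knob(.01,0)',(300,192.4),.1),('barline(.055,0)',(297.2,180.2),.056)]:
    w=ray('top',[p],z)[0]; print(n,w.round(4),((w[:2]-o)@Rm).round(4))
T=pose(); print(T.round(3)); print('wristcam',np.array(env.get_calibration('wrist')['tool_from_camera']).round(3).tolist(),env.get_calibration('wrist')['vfov'])
```

```text
jig 16.203785568648787 [0.5708491 0.1276146] res [[-0.0003, -0.0021], [-0.0013, 0.0017], [0.0017, 0.0009], [-0.0002, -0.0005]]
hub(.01,.11) [0.548  0.2329 0.07  ] [0.0075 0.1075]
knob(.01,0) [0.5739 0.1282 0.1   ] [ 0.0031 -0.0003]
barline(.055,0) [0.6235 0.1424 0.056 ] [ 0.0547 -0.0005]
[[-0.966  0.258 -0.     0.167]
 [ 0.258  0.966 -0.002  0.628]
 [ 0.    -0.002 -1.     0.222]
 [ 0.     0.     0.     1.   ]]
wristcam [[0.001, 0.971, 0.237, 0.069], [1.0, -0.001, 0.001, 0.002], [0.001, 0.237, -0.971, -0.162], [0.0, 0.0, 0.0, 1.0]] 71.02458426434654
```

```bash
cat >> h.py <<'E'
def jig(x,y,o=(.5708,.1276),th=16.2):
    t=np.radians(th); return np.array([o[0]+np.cos(t)*x-np.sin(t)*y,o[1]+np.sin(t)*x+np.cos(t)*y])
def go(xy,z,yaw):
    T=pose(); t=np.radians(yaw); c,s=np.cos(t),np.sin(t)
    G=np.array([[c,s,0],[s,-c,0],[0,0,-1.]]); d=T[:3,:3].T@(np.r_[xy,z]-T[:3,3])
    print('cm',(d*100).round(2),'deg',np.degrees(R.from_matrix(T[:3,:3].T@G).as_rotvec()).round(1))
E
python3 -c "
from h import *
go(jig(.035,0),.222,16.2)"
```

```text
cm [-5.486e+01 -3.609e+01  3.000e-02] deg [-0.000e+00  1.000e-01  1.489e+02]
```

```bash
python3 -m pendant '[{"translation":[-3.5,-2.3,0],"angular":[0,0,9]},{"translation":[-7,-4.6,0],"angular":[0,0,18.5]},{"translation":[-10.5,-6.9,0],"angular":[0,0,28]},{"translation":[-14,-9.2,0],"angular":[0,0,37]},{"translation":[-17.5,-11.5,0],"angular":[0,0,46]},{"translation":[-21,-13.8,0],"angular":[0,0,55.5]},{"translation":[-24.5,-16.1,0],"angular":[0,0,65]},{"translation":[-28,-18.4,0],"angular":[0,0,74]}]' -1; python3 -c "
from h import *
go(jig(.035,0),.222,16.2)"
```

```text
t: 1.1
eef_pos: [0.3912, 0.3769, 0.2223]
eef_rot: [-0.0, 0.702, 0.712, -0.0]
force: [0.1, 0.1, 0.1]
grip_width: 0.189
finger_force: 0.0
cm [-2.423e+01  2.100e+01  2.000e-02] deg [-0.   0.  74.6]
```

```bash
python3 -m pendant '[{"translation":[-3,2.6,0],"angular":[0,0,9]},{"translation":[-6,5.2,0],"angular":[0,0,18.5]},{"translation":[-9,7.9,0],"angular":[0,0,28]},{"translation":[-12,10.5,0],"angular":[0,0,37]},{"translation":[-15,13.1,0],"angular":[0,0,46.5]},{"translation":[-18,15.8,0],"angular":[0,0,56]},{"translation":[-21,18.4,0],"angular":[0,0,65]},{"translation":[-24.2,21,0],"angular":[0,0,74.5]}]' -1; python3 -m pendant '[{"translation":[0,0,0],"angular":[0,0,0]}]'
python3 - <<'E'
from h import *
go(jig(.035,0),.089,16.2)
T=pose(); im=env.camera('wrist'); save(im,'w1.png')
for p in[(.05,0,.056),(.05,.045,.056),(.05,-.045,.056),(.01,0,.1),(.01,.11,.07),(0.106,0,.06)]: print(p,proj('wrist',np.r_[jig(*p[:2]),p[2]],T).round(0))
E
```

```text
t: 2.1
eef_pos: [0.6055, 0.1394, 0.222]
eef_rot: [-0.0, 0.99, 0.142, -0.0]
force: [-0.1, -0.0, -0.8]
grip_width: 0.003
finger_force: 0.0
t: 2.22
eef_pos: [0.6064, 0.136, 0.2222]
eef_rot: [0.002, 0.99, 0.141, 0.0]
force: [-0.1, -0.1, -0.0]
grip_width: 0.003
finger_force: 0.0
cm [-0.15 -0.23 13.32] deg [0.2 0.  0. ]
(0.05, 0, 0.056) [[321. 179.]]
(0.05, 0.045, 0.056) [[283. 179.]]
(0.05, -0.045, 0.056) [[359. 180.]]
(0.01, 0, 0.1) [[321. 223.]]
(0.01, 0.11, 0.07) [[227. 215.]]
(0.106, 0, 0.06) [[321. 131.]]
```

View pics/w1.png

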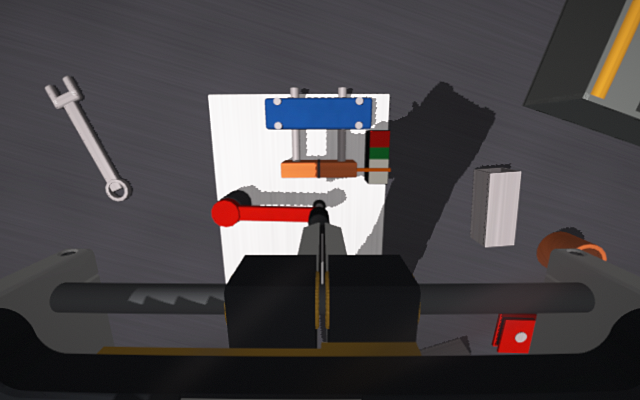

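```bash
python3 -m pendant '[{"translation":[0.15,-0.2,3.5],"angular":[0,0,0]},{"translation":[0.15,-0.2,7],"angular":[0,0,0]},{"translation":[0.15,-0.2,10.5],"angular":[0,0,0]},{"translation":[0.15,-0.2,13.3],"angular":[0,0,0]},{"translation":[0.15,-0.2,13.3],"angular":[0,0,0]}]'
python3 - <<'E'
from h import *
go(jig(.035,0),.089,16.2)
T=pose(); im=env.camera('wrist'); 
t=env.camera('top')[140:260,240:340]
o=np.zeros((600,800,3),np.uint8);o[:200]=cv2.resize(im[130:230,120:520],(800,200));o[200:,:333]=cv2.resize(t,(333,400));save(o,'w2.png')
E
```

```text
t: 2.9
eef_pos: [0.6033, 0.1441, 0.0874]
eef_rot: [-0.001, 0.989, 0.145, -0.003]
force: [0.8, -0.3, 0.5]
grip_width: 0.009
finger_force: 0.0
cm [-0.09  0.68 -0.16] deg [-0.1  0.3  0.5]
```

View pics/w2.png

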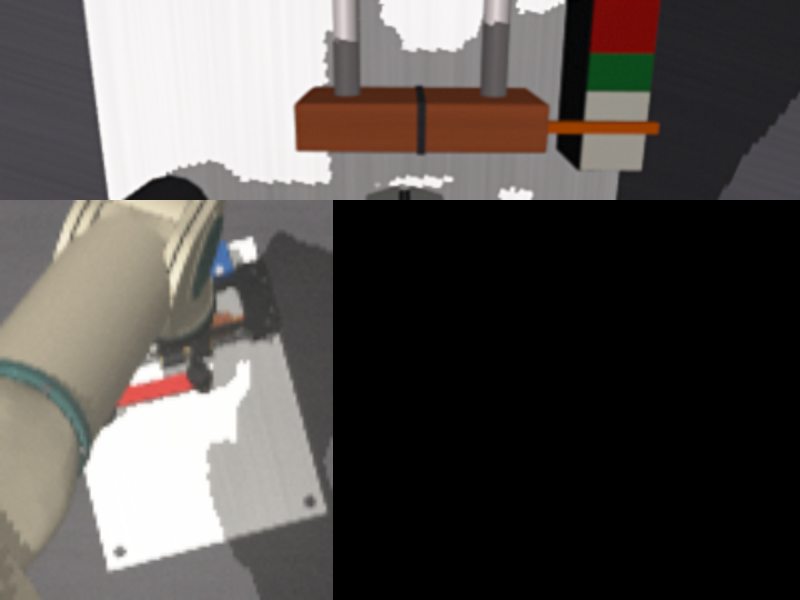

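```bash
python3 -m pendant '[{"translation":[0,0,0],"angular":[0,0,0]},{"translation":[-1.3,0,0],"angular":[0,0,0]},{"translation":[-2.65,0,0],"angular":[0,0,0]},{"translation":[-3.6,-0.05,0],"angular":[0,0,0]},{"translation":[-4.55,-0.17,0],"angular":[0,0,0]},{"translation":[-5.5,-0.4,0],"angular":[0,0,0]},{"translation":[-6.4,-0.66,0],"angular":[0,0,0]},{"translation":[-7.3,-1.0,0],"angular":[0,0,0]}]'; python3 -c "
from h import *
T=pose();o=jig(0,0);t=np.radians(16.2);d=T[:2,3]-o;print('jig',d@[np.cos(t),np.sin(t)],d@[-np.sin(t),np.cos(t)])"
```

```text
t: 4.0
eef_pos: [0.5328, 0.1314, 0.0895]
eef_rot: [-0.0, 0.99, 0.144, 0.0]
force: [1.0, 1.6, 0.1]
grip_width: 0.004
finger_force: 0.9
jig -0.03545956038105449 0.01428393255986916
```

```bash
python3 -m pendant '[{"translation":[-0.85,-0.44,0],"angular":[0,0,0]},{"translation":[-1.65,-0.96,0],"angular":[0,0,0]},{"translation":[-2.4,-1.54,0],"angular":[0,0,0]},{"translation":[-3.1,-2.2,0],"angular":[0,0,0]},{"translation":[-3.8,-2.9,0],"angular":[0,0,0]},{"translation":[-4.4,-3.65,0],"angular":[0,0,0]},{"translation":[-4.9,-4.5,0],"angular":[0,0,0]},{"translation":[-5.3,-5.3,0],"angular":[0,0,0]}]'; python3 -m pendant '[{"translation":[-0.4,-0.9,0],"angular":[0,0,0]},{"translation":[-0.7,-1.8,0],"angular":[0,0,0]},{"translation":[-0.9,-2.7,0],"angular":[0,0,0]},{"translation":[-1.0,-3.3,0],"angular":[0,0,0]},{"translation":[-1.0,-3.8,0],"angular":[0,0,0]},{"translation":[-1.0,-3.8,0],"angular":[0,0,0]}]'; python3 -c "
from h import *
T=pose();o=jig(0,0);t=np.radians(16.2);d=T[:2,3]-o;print('jig',d@[np.cos(t),np.sin(t)],d@[-np.sin(t),np.cos(t)])"
```

```text
t: 5.0
eef_pos: [0.4667, 0.1673, 0.0894]
eef_rot: [-0.0, 0.99, 0.144, -0.0]
force: [1.2, -0.5, 0.3]
grip_width: 0.002
finger_force: 0.3
t: 5.75
eef_pos: [0.4466, 0.2009, 0.0894]
eef_rot: [-0.0, 0.99, 0.144, -0.0]
force: [0.9, 0.1, -0.8]
grip_width: 0.006
finger_force: 0.0
jig -0.09885501746192146 0.10502072419792415
```

```bash
python3 -m pendant '[{"translation":[0,-0.2,0],"angular":[0,0,0]},{"translation":[0,-0.4,0],"angular":[0,0,0]},{"translation":[0,-0.4,0],"angular":[0,0,0]}]';python3 - <<'E'
from h import *
T=pose();o=jig(0,0);t=np.radians(16.2);d=T[:2,3]-o;print('jig',d@[np.cos(t),np.sin(t)],d@[-np.sin(t),np.cos(t)])
s=env.camera('scene');w=env.camera('wrist')
o=np.zeros((600,800,3),np.uint8);o[:,:400]=cv2.resize(s[170:290,330:410],(400,600));o[:250,400:]=cv2.resize(w,(400,250));save(o,'s3.png')
E
```

```text
t: 6.12
eef_pos: [0.4463, 0.2018, 0.0895]
eef_rot: [0.002, 0.99, 0.143, 0.0]
force: [0.8, -5.0, 0.2]
grip_width: 0.005
finger_force: 2.8
jig -0.09881503784292124 0.10597209188461378
```

View pics/s3.png

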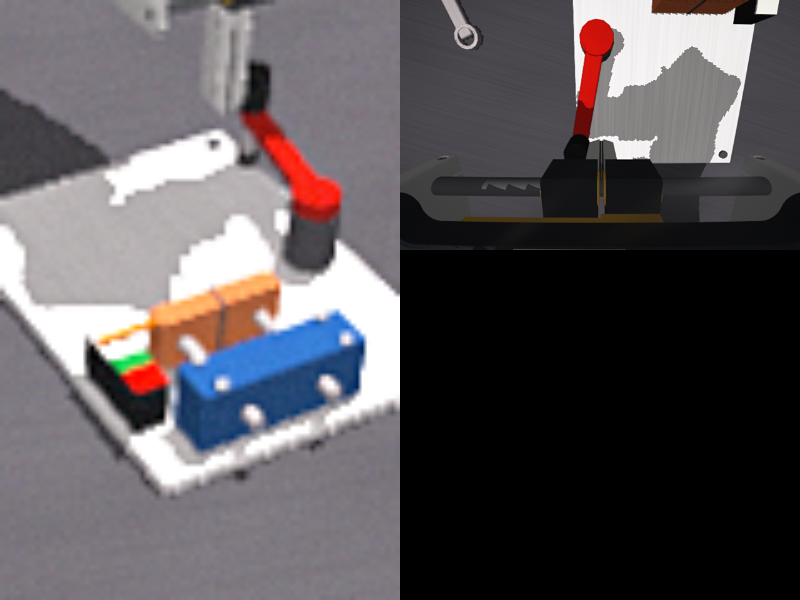

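```bash
python3 -m pendant '[{"translation":[0,1.5,0],"angular":[0,0,0]},{"translation":[0.5,3.5,-2],"angular":[0,0,0]},{"translation":[0.5,3.5,-6],"angular":[0,0,0]},{"translation":[0.5,3.5,-11],"angular":[0,0,0]},{"translation":[0.5,4,-14],"angular":[0,0,0]},{"translation":[0.5,4,-14],"angular":[0,0,0]}]' 1;python3 -c "
from h import *
go((.532,-.394),.23,28.8)"
```

```text
t: 6.98
eef_pos: [0.4633, 0.167, 0.2314]
eef_rot: [-0.001, 0.99, 0.144, 0.002]
force: [-0.5, -0.1, 0.2]
grip_width: 0.603
finger_force: 0.0
cm [-9.360e+00  5.574e+01  2.000e-02] deg [ -0.1  -0.3 -12.3]
```

```bash
python3 -m pendant '[{"translation":[-0.9,5.5,0],"angular":[0,0,-1.2]},{"translation":[-1.9,11,0],"angular":[0,0,-2.5]},{"translation":[-2.8,16.5,0],"angular":[0,0,-3.7]},{"translation":[-3.7,22,0],"angular":[0,0,-5]},{"translation":[-4.7,27.5,0],"angular":[0,0,-6.2]},{"translation":[-5.6,33,0],"angular":[0,0,-7.4]},{"translation":[-6.5,38.5,0],"angular":[0,0,-8.6]},{"translation":[-7.4,44,0],"angular":[0,0,-10]}]' 1; python3 -m pendant '[{"translation":[-0.4,2.5,0],"angular":[0,0,-0.6]},{"translation":[-0.9,5,0],"angular":[0,0,-1.3]},{"translation":[-0.9,5,0],"angular":[0,0,-1.3]},{"translation":[-0.9,5,0],"angular":[0,0,-1.3]}]';python3 - <<'E'
from h import *
go((.532,-.394),.23,28.8)
T=pose();w=env.camera('wrist');save(w,'w4.png')
c,s=np.cos(np.radians(28.8)),np.sin(np.radians(28.8))
for a,b in[(50,20),(50,-20),(-50,-20),(-50,20)]: print((a,b),proj('wrist',[.532+(a*c-b*s)/1e3,-.394+(a*s+b*c)/1e3,.04],T))
E
```

```text
t: 7.98
eef_pos: [0.5158, -0.2767, 0.2277]
eef_rot: [-0.001, 0.973, 0.23, -0.001]
force: [0.8, 0.5, 0.6]
grip_width: 1.0
finger_force: 0.0
t: 8.48
eef_pos: [0.53, -0.323, 0.2282]
eef_rot: [-0.001, 0.971, 0.241, -0.001]
force: [0.4, -0.5, -0.1]
grip_width: 1.002
finger_force: 0.0
cm [-3.14  6.37 -0.2 ] deg [-0.2  0.  -0.9]
(50, 20) [[357.56195604 173.01668873]]
(50, -20) [[389.36699394 172.572145  ]]
(-50, -20) [[386.18150489 246.6084746 ]]
(-50, 20) [[356.41048091 247.03468068]]
```

View pics/w4.png

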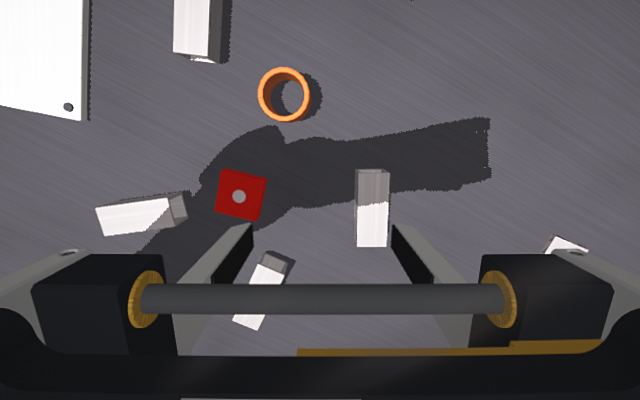

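Run:
```python
from h import *
T=pose()
w=ray('wrist',[(548,240),(590,250),(373,210),(175,40),(260,290),(140,215)],.04,T); print(w.round(3)); print(proj('top',w).round(0))
w=cv2.imread('pics/w4.png');t=cv2.imread('pics/top0.png')
o=np.zeros((480,800,3),np.uint8);o[:300,:400]=cv2.resize(w[215:290,530:630],(400,300));o[:,400:]=cv2.resize(t[150:300,400:525],(400,480));cv2.imwrite('pics/c5.png',o)
```

```text
[[ 0.609 -0.625  0.04 ]
 [ 0.625 -0.688  0.04 ]
 [ 0.534 -0.394  0.04 ]
 [ 0.602 -0.092  0.04 ]
 [ 0.359 -0.313  0.04 ]
 [ 0.384 -0.126  0.04 ]]
[[525. 192.]
 [543. 188.]
 [457. 212.]
 [367. 189.]
 [434. 264.]
 [377. 255.]]
```

View pics/c5.png

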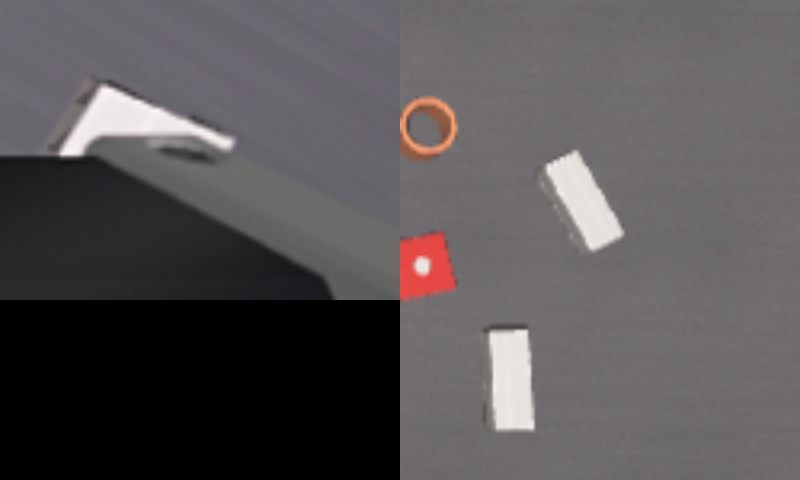

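The bright piece at wrist pixel (565,243) maps to (0.62,-0.69). That is the end of the long white strip under the wooden beam, not a tube. The chosen tube is at wrist (372,209), which projects to (0.534,-0.394) and agrees with the top view.

```bash
python3 -m pendant '[{"translation":[-1.5,3.2,0],"angular":[0,0,-0.5]},{"translation":[-3.05,6.4,0],"angular":[0,0,-0.9]},{"translation":[-3.05,6.4,4],"angular":[0,0,-0.9]},{"translation":[-3.05,6.4,8],"angular":[0,0,-0.9]},{"translation":[-3.05,6.4,8],"angular":[0,0,-0.9]},{"translation":[-3.05,6.4,8],"angular":[0,0,-0.9]}]' 1;python3 -c "
from h import *
go((.5335,-.394),.026,28.8)"
```

```text
t: 9.28
eef_pos: [0.5344, -0.3951, 0.1509]
eef_rot: [0.001, 0.969, 0.249, 0.001]
force: [0.8, 0.2, -0.4]
grip_width: 0.998
finger_force: 0.0
cm [-0.03 -0.16 12.49] deg [ 0.1 -0.   0. ]
```

```bash
python3 -m pendant '[{"translation":[0,-0.1,4],"angular":[0,0,0]},{"translation":[0,-0.1,8],"angular":[0,0,0]},{"translation":[0,-0.1,11],"angular":[0,0,0]},{"translation":[0,-0.1,12.3],"angular":[0,0,0]},{"translation":[0,-0.1,12.3],"angular":[0,0,0]}]' 1; python3 -m pendant '[{"translation":[0,0,0],"angular":[0,0,0]},{"translation":[0,0,0],"angular":[0,0,0]},{"translation":[0,0,0],"angular":[0,0,0]},{"translation":[0,0,0],"angular":[0,0,0]},{"translation":[0,0,0],"angular":[0,0,0]},{"translation":[0,0,0],"angular":[0,0,0]}]' -1;python3 -c "
from h import *
go((.5335,-.394),.18,28.8)"
```

```text
t: 9.9
eef_pos: [0.5336, -0.3946, 0.0273]
eef_rot: [0.0, 0.969, 0.248, 0.0]
force: [-0.0, 0.4, 0.5]
grip_width: 0.998
finger_force: 0.0
t: 10.65
eef_pos: [0.5332, -0.3945, 0.0265]
eef_rot: [0.0, 0.969, 0.248, 0.0]
force: [0.4, -1.0, -0.7]
grip_width: 0.423
finger_force: 30.0
cm [  0.05  -0.02 -15.35] deg [ 0.  0. -0.]
```

```bash
python3 -m pendant '[{"translation":[0,0,-2],"angular":[0,0,0]},{"translation":[0,0,-5],"angular":[0,0,0]},{"translation":[0,0,-9],"angular":[0,0,0]},{"translation":[0,0,-13],"angular":[0,0,0]},{"translation":[0,0,-13],"angular":[0,0,0]},{"translation":[0,0,-13],"angular":[0,0,0]}]';python3 -c "
from h import *
go(jig(-.04,0),.157,16.2)"
```

```text
t: 11.4
eef_pos: [0.5324, -0.3931, 0.1555]
eef_rot: [-0.001, 0.969, 0.248, -0.0]
force: [0.6, -0.4, -4.6]
grip_width: 0.422
finger_force: 30.0
cm [ 24.51 -44.67  -0.05] deg [-0.1  0.  12.6]
```

```bash
python3 -m pendant '[{"translation":[1.2,-2.2,0],"angular":[0,0,0.6]},{"translation":[4.2,-7.6,0],"angular":[0,0,2]},{"translation":[7.2,-13,0],"angular":[0,0,3.7]},{"translation":[10.2,-18.5,0],"angular":[0,0,5.2]},{"translation":[13.2,-24,0],"angular":[0,0,6.8]},{"translation":[16.2,-29.5,0],"angular":[0,0,8.3]},{"translation":[19.2,-35,0],"angular":[0,0,9.9]},{"translation":[22,-40,0],"angular":[0,0,11.3]}]'; python3 -m pendant '[{"translation":[1.5,-3,0],"angular":[0,0,0.8]},{"translation":[2.5,-4.6,0],"angular":[0,0,1.3]},{"translation":[2.5,-4.6,0],"angular":[0,0,1.3]},{"translation":[2.5,-4.6,0],"angular":[0,0,1.3]},{"translation":[2.5,-4.6,0],"angular":[0,0,1.3]}]';python3 - <<'E'
from h import *
go(jig(-.04,0),.157,16.2)
T=pose();w=env.camera('wrist');save(w,'w6.png')
for p in[(.05,0,.056),(.05,.045,.056),(.05,-.045,.056),(.01,.11,.07),(.15,.14,.012),(.15,-.09,.012)]: print(p,proj('wrist',np.r_[jig(*p[:2]),p[2]],T).round(1))
for a,b in[(50,20),(50,-20)]: print('tube',proj('wrist',(T@[a/1e3,b/1e3,-.014,1])[:3],T).round(1))
E
```

```text
t: 12.4
eef_pos: [0.5318, 0.0648, 0.1548]
eef_rot: [-0.0, 0.988, 0.152, -0.002]
force: [1.2, -0.1, -3.5]
grip_width: 0.428
finger_force: 30.0
t: 13.02
eef_pos: [0.5432, 0.1119, 0.1563]
eef_rot: [0.0, 0.99, 0.139, -0.0]
force: [0.3, 0.8, -4.2]
grip_width: 0.424
finger_force: 30.0
cm [-0.91 -0.73 -0.07] deg [ 0.   0.  -0.2]
(0.05, 0, 0.056) [[315.1 117.6]]
(0.05, 0.045, 0.056) [[265.2 117.8]]
(0.05, -0.045, 0.056) [[365.1 117.6]]
(0.01, 0.11, 0.07) [[191.3 164.3]]
(0.15, 0.14, 0.012) [[172.7  15. ]]
(0.15, -0.09, 0.012) [[407.6  13.7]]
tube [[362.6 168.3]]
tube [[287.1 168.2]]
```

View pics/w6.png

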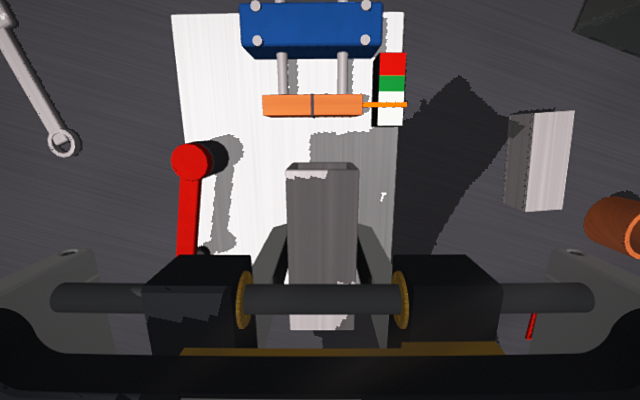

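The bar face spans (263..362, 115) with its centre line at column 313. The tube's front edge spans (286..358, 169), and the clamp is clear. Both sit 2.5 px left of prediction, so that offset belongs to the camera.

Run:
```python
from h import *
T=pose();im=cv2.imread('pics/w6.png');hsv=cv2.cvtColor(im,cv2.COLOR_BGR2HSV)
m=cv2.inRange(hsv,(5,120,120),(18,255,255)); 
xs=np.arange(268,306).tolist()+np.arange(320,358).tolist(); ys=[]
for x in xs:
    r=np.where(m[85:130,x])[0]; ys.append(85+r.max())
p=np.polyfit(xs,ys,1); print('slope',np.degrees(np.arctan(p[0])),p[1]+p[0]*313)
w=ray('wrist',[(265,np.polyval(p,265)),(360,np.polyval(p,360))],.016,T)  # lower face edge
for z in(.016,.056):
    w=ray('wrist',[(265,np.polyval(p,265)),(360,np.polyval(p,360))],z,T);d=w[0]-w[1];print(z,'bar yaw',np.degrees(np.arctan2(-d[0],d[1])),np.hypot(*d[:2]))
g=cv2.cvtColor(im,cv2.COLOR_BGR2GRAY).astype(float)
L=[];Rr=[]
for y in range(185,225,2):
    gr=np.diff(cv2.GaussianBlur(g,(5,5),0)[y]); L.append(270+np.argmax(abs(gr[270:305])));Rr.append(340+np.argmax(abs(gr[340:370])))
print('tube edges',np.median(L),np.median(Rr),L[::4],Rr[::4])
go(jig(-.04,.0005),.042,16.2)
```

```text
slope -0.8601058507154976 114.40038833347103
0.016 bar yaw 16.900788934079472 0.09841611725562094
0.056 bar yaw 16.90078893407943 0.08539577173591927
tube edges 285.0 358.0 [np.int64(285), np.int64(285), np.int64(285), np.int64(286), np.int64(286)] [np.int64(358), np.int64(358), np.int64(358), np.int64(357), np.int64(357)]
cm [-0.93 -0.77 11.44] deg [ 0.   0.  -0.2]
```

```bash
python3 -m pendant '[{"translation":[-0.5,-0.4,2],"angular":[0,0,-0.6]},{"translation":[-0.9,-0.75,5],"angular":[0,0,-0.6]},{"translation":[-0.9,-0.75,8],"angular":[0,0,-0.6]},{"translation":[-0.9,-0.75,10.5],"angular":[0,0,-0.6]},{"translation":[-0.9,-0.75,10.5],"angular":[0,0,-0.6]},{"translation":[-0.9,-0.75,10.5],"angular":[0,0,-0.6]},{"translation":[-0.9,-0.75,10.5],"angular":[0,0,-0.6]}]';python3 - <<'E'
from h import *
go(jig(-.04,.0005),.0385,16.6)
T=pose();w=env.camera('wrist');save(w,'w7.png')
for p in[(.05,0,.056),(.05,.045,.056),(.05,-.045,.056)]: print(p,proj('wrist',np.r_[jig(*p[:2]),p[2]],T).round(1))
for a,b in[(50,20),(50,-20)]: print('tube',proj('wrist',(T@[a/1e3,b/1e3,-.0135,1])[:3],T).round(1))
E
```

```text
t: 13.95
eef_pos: [0.5338, 0.1183, 0.0526]
eef_rot: [-0.0, 0.989, 0.146, 0.001]
force: [-0.0, 0.4, -4.4]
grip_width: 0.424
finger_force: 30.0
cm [-0.19  0.09  1.41] deg [ 0.  -0.1  0.1]
(0.05, 0, 0.056) [[329.   94.6]]
(0.05, 0.045, 0.056) [[245.1  93.8]]
(0.05, -0.045, 0.056) [[412.8  95.8]]
tube [[362.5 168.2]]
tube [[287.2 168.1]]
```

View pics/w7.png

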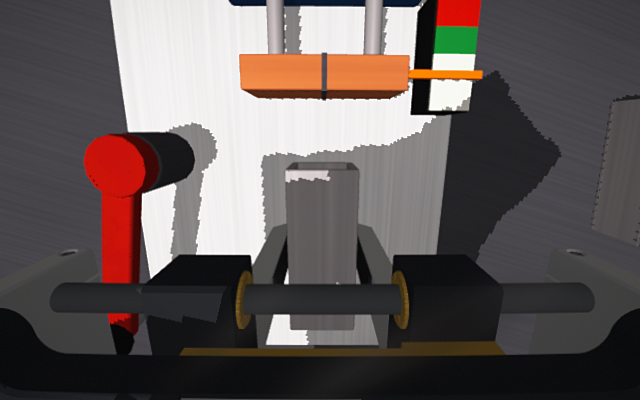

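Run:
```python
from h import *
im=cv2.imread('pics/w7.png');hsv=cv2.cvtColor(im,cv2.COLOR_BGR2HSV)
g=cv2.GaussianBlur(cv2.cvtColor(im,cv2.COLOR_BGR2GRAY),(3,3),0).astype(float)
V=cv2.GaussianBlur(hsv[:,:,2],(3,3),0).astype(float)
def edge(xs,lo,hi):
    out=[]
    for x in xs:
        d=abs(np.diff(V[lo:hi,x]));k=d.argmax();k=min(max(k,1),len(d)-2);a,b,c=d[k-1:k+2];out.append(lo+k+.5*(a-c)/(a-2*b+c+1e-9))
    out=np.array(out);xs=np.array(xs);p=np.polyfit(xs,out,1)
    for _ in range(3):
        r=abs(out-np.polyval(p,xs));k=r<max(1.,1.5*np.median(r));p=np.polyfit(xs[k],out[k],1)
    return np.degrees(np.arctan(p[0])).round(2),np.polyval(p,324).round(1),k.sum()
X=list(range(255,315))+list(range(335,400))
print('bar back top',edge(X,45,65),'bar front top',edge(X,82,94),'bottom',edge(X,93,104),'tube back',edge(range(292,354),157,166),'tube front',edge(range(292,354),164,174))
```

```text
bar back top (np.float64(0.43), np.float64(53.1), np.int64(108)) bar front top (np.float64(0.31), np.float64(88.8), np.int64(125)) bottom (np.float64(0.35), np.float64(97.8), np.int64(114)) tube back (np.float64(0.17), np.float64(160.9), np.int64(58)) tube front (np.float64(0.24), np.float64(169.5), np.int64(53))
```

```bash
python3 -m pendant '[{"translation":[0,0.09,0.5],"angular":[0,0,0]},{"translation":[0,0.09,1.0],"angular":[0,0,0]},{"translation":[0,0.09,1.3],"angular":[0,0,0]},{"translation":[0,0.09,1.4],"angular":[0,0,0]},{"translation":[0,0.09,1.45],"angular":[0,0,0]},{"translation":[0,0.09,1.45],"angular":[0,0,0]}]';python3 -c "
from h import *
go(jig(-.04,.0005),.0385,16.6);print(env.get_obs()['force'])"
```

```text
t: 14.75
eef_pos: [0.5328, 0.1175, 0.0384]
eef_rot: [-0.001, 0.989, 0.146, -0.0]
force: [-4.7, 0.7, 13.2]
grip_width: 0.423
finger_force: 30.0
cm [-0.07  0.04 -0.02] deg [-0.1 -0.   0.2]
[-4.71494365  0.67919018 13.18295738]
```

```bash
python3 -m pendant '[{"translation":[0,0,-0.06],"angular":[0,0,0]},{"translation":[0.4,0,-0.06],"angular":[0,0,0]},{"translation":[1.0,0,-0.06],"angular":[0,0,0]},{"translation":[1.6,0,-0.06],"angular":[0,0,0]},{"translation":[2.2,0,-0.06],"angular":[0,0,0]},{"translation":[2.8,0,-0.06],"angular":[0,0,0]},{"translation":[3.3,0,-0.06],"angular":[0,0,0]},{"translation":[3.3,0,-0.06],"angular":[0,0,0]}]';python3 - <<'E'
from h import *
go(jig(.017,.0005),.0385,16.6);print(env.get_obs()['force'])
w=env.camera('wrist');save(w,'w8.png')
E
```

```text
t: 15.75
eef_pos: [0.5631, 0.1259, 0.0383]
eef_rot: [-0.0, 0.989, 0.145, -0.002]
force: [-6.1, -2.5, 9.7]
grip_width: 0.426
finger_force: 30.0
cm [ 2.49  0.02 -0.02] deg [-0.   0.2  0.1]
[-6.07207538 -2.46507018  9.72337575]
```

View pics/w8.png

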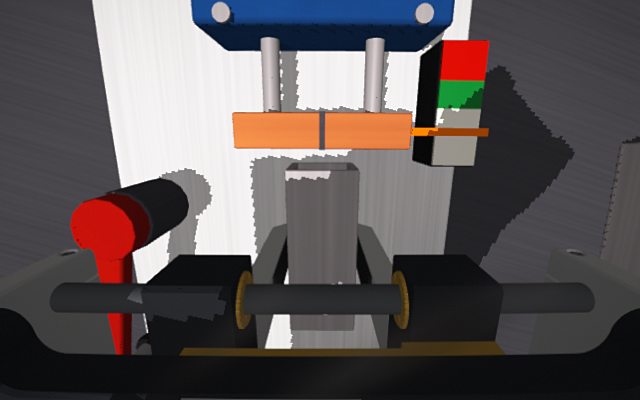

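```bash
python3 -m pendant '[{"translation":[0.3,0,-0.03],"angular":[0,0,0]},{"translation":[0.6,0,-0.03],"angular":[0,0,0]},{"translation":[0.9,0,-0.03],"angular":[0,0,0]},{"translation":[1.2,0,-0.03],"angular":[0,0,0]},{"translation":[1.5,0,-0.03],"angular":[0,0,0]},{"translation":[1.8,0,-0.03],"angular":[0,0,0]},{"translation":[2.1,0,-0.03],"angular":[0,0,0]},{"translation":[2.1,0,-0.03],"angular":[0,0,0]}]';cat > m.py <<'E'
from h import *
go(jig(.017,.0005),.0385,16.6);print(env.get_obs()['force'])
w=env.camera('wrist');save(w,'w9.png');h=cv2.cvtColor(w,cv2.COLOR_RGB2HSV)[:, 425:495]
for n,lo,hi in[('green',(50,120,60),(80,255,255)),('red',(0,150,60),(4,255,255)),('orange',(8,150,100),(20,255,255))]:
    k=cv2.inRange(h,lo,hi)
    for l,(x,y,ww,hh,a) in enumerate(cv2.connectedComponentsWithStats(k)[2]):
        if l and a>40: print(n,x+425,y,ww,hh,a)
E
python3 m.py
```

```text
t: 16.8
eef_pos: [0.581, 0.1314, 0.0383]
eef_rot: [-0.0, 0.989, 0.145, -0.004]
force: [-10.5, -2.6, 12.5]
grip_width: 0.422
finger_force: 30.0
cm [ 0.61  0.04 -0.02] deg [-0.1  0.4  0.1]
[-10.51889412  -2.57788024  12.46609041]
green 435 118 45 27 1101
red 436 79 50 39 1713
orange 425 150 61 9 504
```

```bash
python3 -m pendant '[{"translation":[0.2,0,-0.03],"angular":[0,0,0]},{"translation":[0.4,0,-0.05],"angular":[0,0,0]},{"translation":[0.6,0,-0.05],"angular":[0,0,0]},{"translation":[0.8,0,-0.05],"angular":[0,0,0]},{"translation":[1.0,0,-0.05],"angular":[0,0,0]},{"translation":[1.2,0,-0.05],"angular":[0,0,0]},{"translation":[1.2,0,-0.05],"angular":[0,0,0]}]';python3 m.py
```

```text
t: 17.73
eef_pos: [0.5891, 0.1339, 0.0382]
eef_rot: [-0.0, 0.989, 0.145, -0.007]
force: [-16.5, -4.2, 14.6]
grip_width: 0.421
finger_force: 30.0
cm [-0.23  0.04 -0.03] deg [-0.2  0.8  0.1]
[-16.50776709  -4.21016321  14.62414962]
green 435 135 44 16 672
red 436 96 48 38 1656
orange 425 152 62 8 492
```

View pics/w9.png

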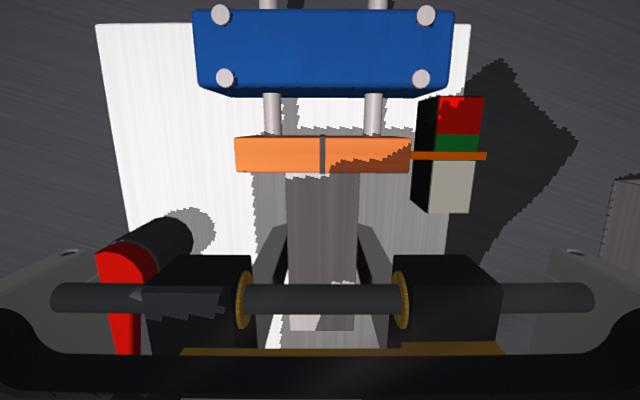

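```bash
python3 -m pendant '[{"translation":[0.1,0,0],"angular":[0,0.3,0]},{"translation":[0.2,0,-0.03],"angular":[0,0.6,0]},{"translation":[0.3,0,-0.05],"angular":[0,0.9,0]},{"translation":[0.3,0,-0.05],"angular":[0,0.9,0]},{"translation":[0.3,0,-0.05],"angular":[0,0.9,0]}]';python3 m.py
```

```text
t: 18.4
eef_pos: [0.5898, 0.1341, 0.0382]
eef_rot: [-0.002, 0.989, 0.145, -0.001]
force: [-18.5, -5.3, 16.8]
grip_width: 0.421
finger_force: 30.0
cm [-0.31  0.04 -0.03] deg [-0.2  0.1  0.1]
[-18.48192175  -5.3144907   16.81860523]
green 435 136 43 15 625
green 434 160 41 2 44
red 435 98 48 38 1639
orange 425 152 61 8 487
```

```bash
python3 -m pendant '[{"translation":[0.1,0,-0.05],"angular":[0,0,0]},{"translation":[0.2,0,-0.1],"angular":[0,0,0]},{"translation":[0.2,0,-0.15],"angular":[0,0,0]},{"translation":[0.2,0,-0.15],"angular":[0,0,0]},{"translation":[0.2,0,-0.15],"angular":[0,0,0]},{"translation":[0.2,0,-0.15],"angular":[0,0,0]}]';python3 m.py
```

```text
t: 19.2
eef_pos: [0.5928, 0.135, 0.0382]
eef_rot: [-0.001, 0.989, 0.145, -0.0]
force: [-12.7, -5.1, 2.6]
grip_width: 0.421
finger_force: 30.0
cm [-0.62  0.04 -0.03] deg [-0.1  0.   0.1]
[-12.68448391  -5.05473868   2.58131116]
green 435 142 42 9 374
green 433 160 42 7 288
red 434 104 48 37 1607
orange 425 152 61 8 485
```

```bash
python3 -m pendant '[{"translation":[0,0,0],"angular":[0,0,0]},{"translation":[0,0,0],"angular":[0,0,0]},{"translation":[0,0,0],"angular":[0,0,0]},{"translation":[0,0,0],"angular":[0,0,0]},{"translation":[0,0,0],"angular":[0,0,0]},{"translation":[0,0,0],"angular":[0,0,0]},{"translation":[0,0,0],"angular":[0,0,0]},{"translation":[0,0,0],"angular":[0,0,0]}]';python3 m.py; python3 -c "
from rig import env
print(env.sign_off())"
```

```text
t: 20.25
eef_pos: [0.5928, 0.135, 0.0382]
eef_rot: [-0.001, 0.989, 0.145, -0.001]
force: [-12.6, -5.9, 2.7]
grip_width: 0.424
finger_force: 30.0
cm [-0.62  0.04 -0.03] deg [-0.1  0.   0.1]
[-12.64183795  -5.91650674   2.744138  ]
green 435 142 42 9 374
green 433 160 42 7 288
red 434 104 48 37 1607
orange 425 152 61 8 485
the job is handed in; nothing more can be done
None
```

Handed in at about 20 s: the clamp arm is fully open, and the gripper is holding the tube steady on the plate, centred and square to the bar, with the pointer mid-green (about 19 mm of travel by image estimate). I viewed 12 pictures, two over the limit of 10.

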